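# Tuck the trunking lid under the joint cover and hold it down

### The arm

A 6-joint arm with a two-finger parallel gripper is mounted at the origin on the work surface. World frame = base frame: x ahead of the robot, y to its left, z up, the work surface at z = 0. Lengths are in m, angles in rad, forces in N, time in s.
With the tool pointing down it reaches from about 0.35 to 0.775 m from the base axis. Payload 7.3 kg.
Tool frame: the origin (TCP) lies at the very end of the fingers, on their centre line; the grasp point (between the pads) lies hold_point_z behind it (hold_point_z is the distance from the TCP to the grasp point, in m); z points along the fingers, x is the direction in which the jaws open and shut, and the axes are right-handed (so a half turn about z gives the same grasp; the last joint's range is limited). The gripper opens to 92 mm and grips with 3 to 60 N. Pads are 19 mm wide; open, the fingers measure 130 mm over their backs; the gripper's body (75 mm by 190 mm) begins 47 mm behind the grasp point.
Start: joints at [-1.362, 0.342, 1.524, -0, 1.275, -0.146], TCP at [0.182, -0.492, 0.227] pointing down, gripper open.
Joint ranges: [-2.53, 2.53], [-0.77, 2.02], [0.04, 2.7], [-1, 4.14], [0.28, 2.66], [-3.11, 3.11]. Speed limits (rad/s): [2.57, 2.57, 3.14, 3.14, 3.14, 3.14].

### API

Orientations are given as [roll, pitch, yaw] about the fixed x, y, z axes, in that order (R = Rz(yaw) Ry(pitch) Rx(roll)).
In Python, from workcell import movep, movel, set_joints, gripper_to, sleep, solve_ik, state, read_camera, IKError, sign_off, outline_of, pinpoint, hold_point_z gives the robot as it stands. Calls block until the motion is done:
- movep(position, orientation): joint-space move of the TCP to a pose.
- movel(position, frame=None, vel=0.15, guard=None): straight line of the TCP; frame=None keeps the orientation; vel is the mean speed in m/s. With guard (N) it stops when the force on the tool has changed by that much, and returns True; else False.
- set_joints(angles): joint-space move.
- gripper_to(opening, squeeze=None): finger opening in m; squeeze is the grip in N (None keeps the last); returns when the fingers have stopped.
- sleep(seconds).
- solve_ik(position, orientation): joint angles nearest the present ones, or None.
- state(): the state.
- read_camera(name): name is "scene" or "top" or "wrist"; returns a dict with "image" (400x640x3 uint8, red, green, blue), "z_map" (400x640 float32, m along the optical axis (not along the pixel's ray), 0 where there is no reading), "mtx" (3x3 intrinsics, pixels), "T" (4x4, takes a point from camera to world coordinates). Camera axes: x right, y down, z forward; pixel columns grow to the right and rows downward; lengths in m; the calibration is good to about 2 mm. A picture is of the moment at which its call begins.
A pose or a line that the arm cannot do raises IKError and nothing moves.
- sign_off(): hands the job in, once; it reports no verdict.
Trained networks look in a picture, given as the dict that the camera call returned (one of the last four; its "shot" number tells which), for a name from the list of things; names that differ only in an ending like _2 or _b are one class to them, and where a whole thing is asked for, a point or a joint stands for the part that bears it (a point fixed in the world has none). Each returns a list of dicts, best first, with "score" (0 to 1); they miss things now and then, are a little off and sometimes report something else, mostly with a low value. They report only what shows in the picture. A call takes as long as a camera call. They do not tell look-alikes from the thing itself.
- outline_of(name, picture): "region" (400x640 bool, what is visible of it) and "at" ([column, row] as shares, 0 to 1, of the picture: columns of its width, rows of its height, amid what is visible of it).
- pinpoint(name, picture): "at" ([column, row] as shares, 0 to 1, of the picture: columns of its width, rows of its height: a listed point, or the origin of a listed thing).
The state is a dict: "t": time; "joint_positions": joint angles; "qvel": joint speeds; "joint_torque": joint torques, N m; "eef_pos": TCP position; "orientation": TCP orientation; "force": force on the tool from outside, world axes, zero at the start; "moment": the same for the moment, N m; "opening": finger opening in m.
Only numpy, scipy, OpenCV 4.12 (cv2) and the standard library are available. Lean on these libraries where they do the work, as an engineer would, in place of code of your own. Each camera call takes 0.05 s, during which the arm holds its last target.

### The job

Close the open stretch of the cable trunking on the radio bench: slide one end of the loose white lid in under the dark grey joint cover, without prising the cover up, until it butts against the lid already fitted. Then press the lid down flat on the trunking with the fingers and finish while still holding it pressed firmly there, so that a colleague can put the retaining clips on. Leave the radio, microphone and screwdriver where they are.

Things in the scene. Friction and masses are not known exactly. Their poses are not given: they have to be found in the camera images.
- lid: Loose white plastic lid, 55 g, lying on the bench: plate 180 mm long (its y), 40 wide (its x), 4 thick, on two lengthwise ribs 5 mm deep, 2 thick, 26 apart over their outsides, ending 8 mm short of the plate's ends. Origin: middle of length and width, at the bottom of the ribs; plate's underside at z = 5 mm, top at 9 mm. Both ends are alike: either may go under the cover.
- trunking: White U-shaped cable trunking fixed to the bench along its own y; 36 mm wide outside, 31 inside, rims 35 mm above the bench. Origin at bench level on the centreline, below the end of the fitted lid. Open on top from y = 0 to -180 mm (its open end); from y = 0 to 130 mm the fitted lid, 40 wide, 4 thick, lies on the rims; then a socket box, 86 x 86 x 45. Cables in the channel stay below 22 mm.
- seat (a point): Where the loose lid's origin comes when fully seated: on the trunking's centreline at its y = -90 mm, 30 mm above the bench, trunking's axes. The plate then lies on both rims, the ribs inside the channel with 2.5 mm play either side, one end against the fitted lid, the tail flush with the open end.
- cover_lip (a point): Middle of the underside of the dark grey joint cover's free edge (lip): trunking y = -30 mm, 41.5 mm above the bench, so 6.5 mm above the rims. The cover is a saddle 51 mm wide over the joint from y = -30 to +30 mm, top 44 mm above the bench, with 2 mm side flanges, 47 mm apart inside, reaching 12 mm down from its underside.
- joint_cover (a joint): How far the joint cover is prised up, rad: 0 lying down; the lip rises about the cover's far edge (y = +30 mm), 0.6 mm for each 0.01 rad. It springs back: about 1.2 N up at the lip starts to lift it, 2.2 N holds it 3.6 mm up.
- handheld: Black handheld radio standing upright on the bench, 32 x 56 x 112 mm with a stub antenna to 187 mm; origin under its centre. To be left alone.
- microphone: Black hand microphone lying on the bench, about 112 x 56 mm, 28 mm high; origin near its middle at bench level. To be left alone.
- screwdriver: Screwdriver lying on the bench, about 200 mm long along its x; origin below its middle. To be left alone.
Not all that is in view belongs to the job. What is meant by the lid is not blue, and is the larger of those in its own colour.

How it is judged:
By the outcome, as a careful person would: the job done as asked, in the order asked, and still so for the second after the job is handed in, while the arm keeps its last pose, push and grip.
It also fails if it takes over 45 s, if anything falls off the work surface, if the arm or the gripper's body presses on something with over 40 N, if the wrist force passes 120 N, or if a joint passes its speed limit or range.

## Working session

There is one attempt and no reset: what is moved stays moved. The work goes in short steps, each a Python script; the robot and the scene stay as the last script left them, time stands still between calls to the robot, and variables do not carry over. Pictures are saved under pics/ and viewed, and the job is handed in when it is done.

```bash
ls; mkdir -p pics; cat > h.py <<'E'
import numpy as np, cv2
from workcell import *
def save(p,n,crop=None,s=1):
    im=p["image"][...,::-1]
    if crop: im=im[crop[1]:crop[3],crop[0]:crop[2]]
    cv2.imwrite("pics/"+n,cv2.resize(im,None,fx=s,fy=s,interpolation=cv2.INTER_CUBIC))
def ray(p,u,v):
    K=p["mtx"];T=p["T"]
    d=T[:3,:3]@np.array([(u-K[0,2])/K[0,0],(v-K[1,2])/K[1,1],1.]);return T[:3,3],d
def at_z(p,u,v,z):
    o,d=ray(p,u,v);return o+d*(z-o[2])/d[2]
def cloud(p):
    K=p["mtx"];T=p["T"];z=p["z_map"].astype(float);v,u=np.mgrid[:400,:640]
    P=np.stack([(u-K[0,2])/K[0,0]*z,(v-K[1,2])/K[1,1]*z,z],-1)@T[:3,:3].T+T[:3,3]
    P[z==0]=np.nan;return P
def proj(p,X):
    c=np.linalg.inv(p["T"])@np.append(X,1);q=p["mtx"]@c[:3];return q[:2]/q[2]
E
python3 - <<'E'
from h import *
for c in("scene","top"):
    p=read_camera(c);save(p,c+"0.png")
    for n in("lid","trunking","handheld","microphone","screwdriver","cover_lip","joint_cover"):
        o=outline_of(n,p) ; 
        print(c,n,[(round(a["score"],2),np.round(np.array(a["at"])*[640,400]).tolist(),int(a["region"].sum())) for a in o][:4])
    for n in("seat","cover_lip","lid","trunking"):
        print(c,"pp",n,[(round(a["score"],2),np.round(np.array(a["at"])*[640,400],1).tolist()) for a in pinpoint(n,p)][:4])
print(state()); print(hold_point_z)
E
```

```text
pics
scene lid [(0.69, [348.0, 169.0], 317), (0.69, [373.0, 237.0], 903), (0.56, [305.0, 189.0], 555)]
scene trunking [(0.77, [325.0, 261.0], 4354)]
scene handheld [(0.75, [206.0, 151.0], 686)]
scene microphone [(0.71, [245.0, 146.0], 493)]
scene screwdriver [(0.69, [478.0, 280.0], 521)]
scene cover_lip [(0.93, [300.0, 245.0], 471)]
scene joint_cover [(0.77, [302.0, 243.0], 475)]
scene pp seat [(0.68, [276.5, 232.3])]
scene pp cover_lip [(0.86, [294.6, 237.8]), (0.2, [246.1, 153.2])]
scene pp lid [(0.83, [303.0, 188.8]), (0.67, [346.0, 172.5]), (0.65, [370.5, 237.8])]
scene pp trunking [(0.62, [302.1, 250.9])]
top lid [(0.86, [367.0, 274.0], 706), (0.82, [377.0, 211.0], 1125), (0.59, [271.0, 209.0], 1158)]
top trunking [(0.67, [298.0, 149.0], 4002)]
top handheld [(0.65, [482.0, 154.0], 618)]
top microphone [(0.75, [480.0, 211.0], 934)]
top screwdriver [(0.59, [168.0, 241.0], 494)]
top cover_lip [(0.93, [308.0, 144.0], 520)]
top joint_cover [(0.73, [308.0, 150.0], 477)]
top pp seat [(0.88, [341.6, 149.3]), (0.26, [480.6, 214.3])]
top pp cover_lip [(0.83, [321.3, 146.4])]
top pp lid [(0.9, [368.5, 273.5]), (0.87, [273.4, 212.7]), (0.67, [376.4, 212.9])]
top pp trunking [(0.97, [309.1, 151.8])]
{'t': 1.2, 'joint_positions': array([-1.36197741e+00,  3.42004023e-01,  1.52410356e+00, -1.48190088e-05,
        1.27544821e+00, -1.46037308e-01]), 'qvel': array([ 0.00010239, -0.00057385,  0.00068691, -0.00019314, -0.00110019,
       -0.00036374]), 'joint_torque': array([ 5.40215624e-04, -4.31138384e+01, -2.44480884e+01,  7.19979568e-02,
        4.83095320e-02,  8.21933241e-06]), 'eef_pos': array([ 0.1824127 , -0.49229274,  0.22673717]), 'orientation': array([ 3.14157326e+00, -3.43992069e-05, -1.21593578e+00]), 'force': array([-0.40179347, -0.13858221, -0.68016923]), 'moment': array([-0.03578141,  0.03072707,  0.00956875]), 'opening': 0.09138039034288649}
0.0188
```

View pics/scene0.png

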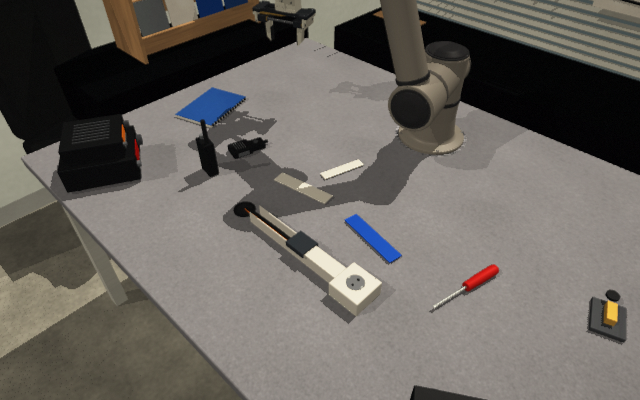

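View pics/top0.png

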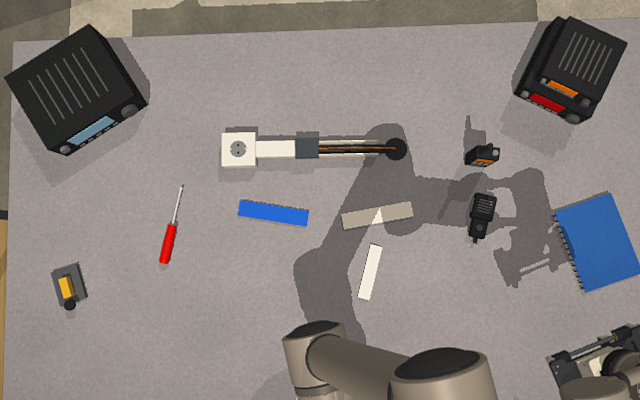

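Three candidates for the lid in the top picture: a blue strip (273,212), a white strip half in shadow (377,214), and a narrower, shorter white strip (370,272). The larger white one at (377,214) fits the description. I'll confirm it by size and in a crop.

```bash
python3 - <<'E'
from h import *
p=read_camera("top");save(p,"crop1.png",(210,110,430,310),3.6)
print("cam",p["T"][:3,3], p["mtx"][0,0])
P=cloud(p)
for a in outline_of("lid",p):
    m=a["region"]; c=np.argwhere(m)[:,::-1].astype(np.float32)
    q=np.array([at_z(p,u,v,0.009)[:2] for u,v in c],np.float32)*1000
    (cx,cy),(w,h),an=cv2.minAreaRect(q)
    print(a["at"],a["score"],"c",cx,cy,"wh",w,h,"ang",an,"z",np.nanmedian(P[m][:,2]), "col",np.median(p["image"][m],0))
m=outline_of("trunking",p)[0]["region"]
print("trz",np.nanpercentile(P[m][:,2],[5,25,50,75,95]))
for n,z in(("seat",.03),("cover_lip",.0415),("trunking",0.0)):
    a=pinpoint(n,p)[0]["at"];print(n,at_z(p,a[0]*640,a[1]*400,z))
s=read_camera("scene")
for n,z in(("seat",.03),("cover_lip",.0415),("trunking",0.0)):
    a=pinpoint(n,s)[0]["at"];print("s",n,at_z(s,a[0]*640,a[1]*400,z))
for r in (138,140,142,144,146,148,150,152,154,156,158): print(r,np.round(P[r,[270,310,350,375],2],3),np.round(P[r,350,:2],3),p["image"][r,350])
E
```

```text
cam [ 0.41099699 -0.00354029  1.30641663] 509.5853988552222
[0.4259, 0.5302] 0.65 c 497.41412353515625 156.77249145507812 wh 178.81201171875 39.490787506103516 ang 79.08528137207031 z 0.00797217835728592 col [ 38. 104. 211.]
[0.5892, 0.532] 0.64 c 485.8131103515625 -108.6626205444336 wh 41.55165100097656 179.84854125976562 ang 8.946419715881348 z 0.007806921289315372 col [175. 164. 147.]
[0.5753, 0.6725] 0.64 c 342.0949401855469 -85.10746002197266 wh 29.835037231445312 132.82559204101562 ang 73.85497283935547 z 0.0057160999976191285 col [242. 236. 222.]
trz [0.00264534 0.01373104 0.03924433 0.04412084 0.0479243 ]
seat [ 0.65623765 -0.0240392   0.03      ]
cover_lip [0.65816821 0.03015196 0.0415    ]
trunking [0.65479049 0.05055426 0.        ]
s seat [ 0.65743835 -0.02363563  0.03      ]
s cover_lip [0.65070009 0.02797918 0.0415    ]
s trunking [0.65216801 0.06493582 0.        ]
138 [-0.001  0.043 -0.005  0.   ] [ 0.687 -0.048] [102  97  94]
140 [0.001 0.046 0.035 0.033] [ 0.674 -0.047] [211 197 176]
142 [0.037 0.038 0.019 0.01 ] [ 0.672 -0.047] [183 170 153]
144 [0.038 0.045 0.013 0.01 ] [ 0.668 -0.047] [107 102  90]
146 [0.038 0.044 0.011 0.008] [ 0.663 -0.047] [49 54 58]
148 [0.036 0.046 0.019 0.017] [ 0.656 -0.047] [124  68   8]
150 [0.036 0.043 0.016 0.015] [ 0.652 -0.047] [27 28 30]
152 [0.038 0.042 0.007 0.013] [ 0.648 -0.047] [ 8  8 14]
154 [0.036 0.048 0.032 0.025] [ 0.638 -0.046] [217 201 181]
156 [ 0.037  0.045 -0.001  0.001] [ 0.639 -0.047] [163 153 140]
158 [-0.005  0.001 -0.     0.001] [ 0.634 -0.046] [147 139 136]
```

```bash
sleep 1
```

```text
(no output)
```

View pics/crop1.png

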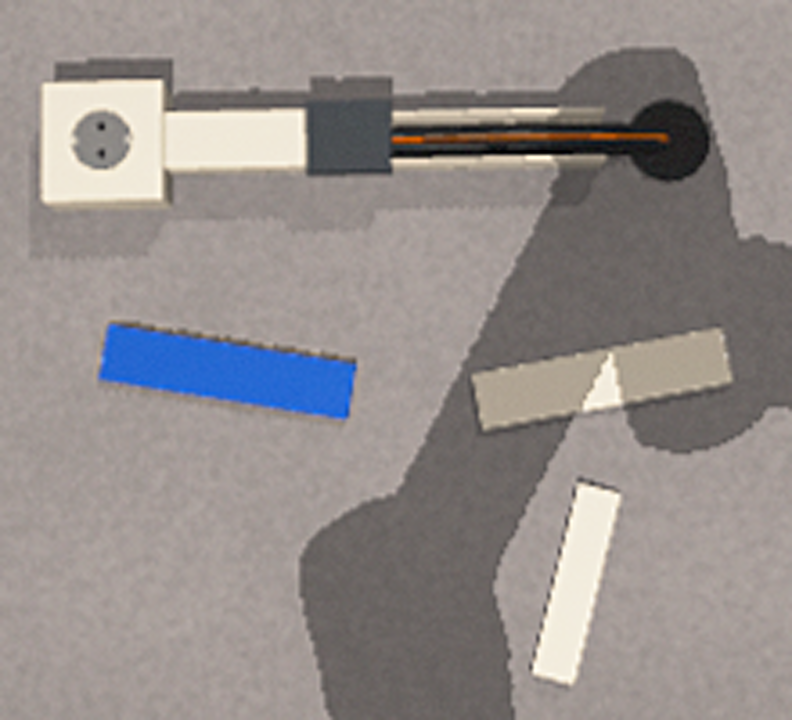

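The picture confirms it: the lid is the strip at top pixel (377,214). It measures 180 x 41 mm, is white in shadow, and is centred at about (0.486, -0.109) with a yaw of about 9°. The other white strip is only 133 x 30 mm. The trunking runs nearly along world y at x≈0.656, with y=0 near world +0.06. Next I'll take wrist close-ups of the trunking and the lid.

```bash
python3 - <<'E'
from h import *
t0=state()["t"]
movep([0.60,-0.04,0.26],[np.pi,0,0])
p=read_camera("wrist");save(p,"w1.png");np.savez("w1.npz",**{k:p[k] for k in("image","z_map","mtx","T")})
print(state()["t"]-t0,p["T"])
for n,z in(("seat",.03),("cover_lip",.0415),("trunking",0.0)):
    for a in pinpoint(n,p)[:1]:print(n,a["score"],np.array(a["at"])*[640,400],at_z(p,a["at"][0]*640,a["at"][1]*400,z))
E
```

```text
2.2583 [[ 9.99998616e-01 -1.08543168e-03 -1.26060963e-03  6.00986525e-01]
 [-1.39338451e-03 -9.60491602e-01 -2.78305482e-01  3.38312947e-02]
 [-9.08723374e-04  2.78306853e-01 -9.60491785e-01  4.17157792e-01]
 [ 0.00000000e+00  0.00000000e+00  0.00000000e+00  1.00000000e+00]]
seat 0.56 [370.496 156.6  ] [ 0.6593257  -0.02730254  0.03      ]
cover_lip 0.81 [372.032  97.   ] [0.65666443 0.03633525 0.0415    ]
trunking 0.94 [366.976  72.08 ] [0.65599983 0.06350421 0.        ]
```

```bash
sleep 1
```

```text
(no output)
```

View pics/w1.png

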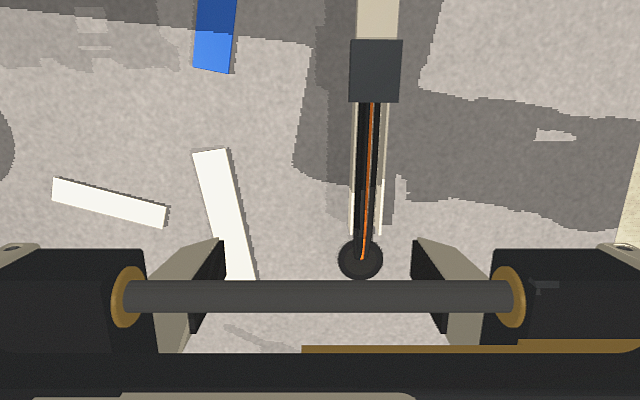

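The wrist view shows the cover at (376,71) with its lip edge at row ~102. The open channel rims run from row 102 to 235, at columns ~352 and ~386. I'll measure the rim lines, fitted lid edges and cover edges with sub-pixel gradients.

```bash
python3 - <<'E'
from h import *
p=dict(np.load("w1.npz"));save(p,"w1c.png",(320,0,440,290),2)
g=cv2.cvtColor(p["image"],cv2.COLOR_RGB2GRAY).astype(int)
for r in (5,15,30,50,70,90,110,130,150,170,190,210,225): print(r,g[r,344:408].tolist())
E
```

```text
5 [102, 102, 104, 102, 103, 104, 103, 99, 101, 104, 103, 101, 120, 135, 186, 197, 194, 194, 193, 196, 193, 193, 193, 192, 193, 192, 191, 192, 192, 194, 191, 192, 194, 192, 193, 193, 192, 193, 191, 192, 193, 193, 193, 192, 191, 194, 192, 193, 191, 193, 191, 192, 195, 195, 185, 133, 110, 115, 116, 118, 121, 121, 123, 120]
15 [102, 104, 107, 105, 104, 105, 101, 102, 101, 101, 98, 111, 119, 169, 193, 194, 194, 193, 194, 192, 193, 191, 191, 194, 192, 194, 193, 191, 192, 193, 193, 193, 192, 194, 192, 194, 192, 192, 193, 193, 193, 192, 193, 194, 191, 191, 191, 192, 193, 192, 191, 191, 193, 198, 140, 109, 116, 120, 119, 121, 124, 122, 121, 120]
30 [102, 104, 105, 105, 103, 104, 105, 100, 100, 100, 99, 119, 135, 188, 197, 195, 193, 193, 192, 192, 193, 192, 192, 194, 194, 193, 194, 195, 193, 193, 192, 193, 194, 194, 191, 194, 193, 193, 191, 192, 191, 194, 191, 192, 192, 191, 192, 192, 191, 191, 191, 194, 200, 147, 120, 123, 122, 118, 115, 117, 117, 119, 122, 119]
50 [109, 107, 109, 111, 113, 100, 63, 64, 70, 67, 70, 67, 69, 68, 70, 68, 67, 70, 67, 66, 68, 68, 66, 68, 67, 69, 67, 68, 69, 68, 63
[... 2128 characters left out ...]
15, 115, 115, 109, 176, 192, 191, 182, 179, 174, 172, 175, 179, 182, 189, 137, 111]
210 [156, 158, 160, 153, 175, 189, 184, 249, 255, 211, 63, 18, 28, 33, 26, 27, 60, 60, 59, 44, 52, 145, 117, 108, 68, 47, 53, 52, 41, 23, 144, 219, 204, 190, 188, 183, 249, 255, 222, 120, 108, 113, 114, 117, 119, 119, 119, 121, 121, 114, 179, 192, 184, 182, 181, 182, 183, 180, 176, 177, 180, 184, 188, 187]
225 [176, 182, 165, 164, 187, 187, 224, 252, 252, 140, 11, 30, 29, 34, 25, 27, 50, 53, 48, 44, 129, 152, 122, 62, 48, 56, 51, 42, 37, 149, 194, 196, 193, 190, 181, 248, 253, 233, 180, 180, 186, 183, 179, 179, 181, 180, 180, 180, 184, 186, 183, 182, 182, 186, 184, 179, 182, 185, 188, 191, 192, 190, 188, 181]
```

```bash
sleep 1
```

```text
(no output)
```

View pics/w1c.png

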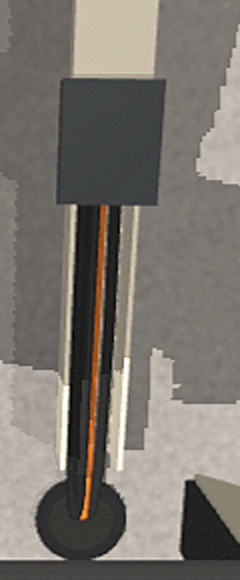

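```bash
python3 - <<'E'
from h import *
p=dict(np.load("w1.npz"))
C=[]
for r,l,rr in((110,356.1,387.7),(130,355.2,386.3),(150,354.3,384.9),(170,353.4,383.9),(210,352,381.1),(225,351.4,380)):
    a=at_z(p,l,r,.035);b=at_z(p,rr,r,.035);m=(a+b)/2;C.append(m);print(r,a[:2],b[:2],"w",b[0]-a[0],m[:2])
C=np.array(C);f=np.polyfit(C[:,1],C[:,0],1);print(f,np.degrees(np.arctan(f[0])))
# fitted lid top z=.039, cover top z=.044
for r,l,rr in((5,357.4,398.7),(15,356.8,397.6),(30,356.3,396.7)):
    a=at_z(p,l,r,.039);b=at_z(p,rr,r,.039);print("lid",b[0]-a[0],(a+b)[:2]/2)
for r,l,rr in((50,349.4,401.8),(70,348.8,400.4),(90,348,399)):
    a=at_z(p,l,r,.044);b=at_z(p,rr,r,.044);print("cov",b[0]-a[0],(a+b)[:2]/2)
g=cv2.cvtColor(p["image"],cv2.COLOR_RGB2GRAY).astype(int)
print(g[30:48,376],g[30:48,365],"lip",g[94:110,357],g[94:110,388],"tail",g[225:242,351],g[225:242,380])
E
```

```text
110 [0.64127721 0.0231773 ] [0.67480511 0.02313143] w 0.03352789952313495 [0.65804116 0.02315437]
130 [0.64091636 0.00230587] [0.67443188 0.00226168] w 0.033515528328973865 [0.65767412 0.00228378]
150 [ 0.64054399 -0.01923143] [ 0.67404675 -0.01927389] w 0.033502762425616006 [ 0.65729537 -0.01925266]
170 [ 0.64015955 -0.04146699] [ 0.67409414 -0.0415082 ] w 0.03393459098899709 [ 0.65712685 -0.0414876 ]
210 [ 0.63981203 -0.08817377] [ 0.67327385 -0.08821069] w 0.03346182485900706 [ 0.65654294 -0.08819223]
225 [ 0.63958828 -0.10650592] [ 0.67289367 -0.10654122] w 0.033305389986367895 [ 0.65624097 -0.10652357]
[0.01322876 0.65766071] 0.7579081147898672
lid 0.040105920046513366 [0.6592893 0.1220005]
lid 0.039905732696622453 [0.65886707 0.11324088]
lid 0.03994594399207141 [0.65879071 0.09986142]
cov 0.05188131882901825 [0.65795568 0.08092982]
cov 0.051855325161067944 [0.65778303 0.06232987]
cov 0.05203261530198289 [0.65750309 0.04316377]
[194 192 194 193 193 193 198 166 171 100  65  65  69  66  69  67  68  68] [192 194 193 193 193 196 199 166 175  78  63  68  69  70  68  68  67  68] lip [ 66  67  66  66  64  65  64  54 167 206 207 177 170 170 170 172] [ 66  67  67  68  66  67  65  58  85 207 205 202 202 203 203 203] tail [252 254 254 254 255 254 255 255 255 254 183 168 170 168 180 113  51] [253 252 252 252 252 253 249 249 250 254 199 176 178 182 183 178 169]
```

```bash
python3 - <<'E'
from h import *
p=dict(np.load("w1.npz"))
print("far",at_z(p,376,38.8,.044),"lip",at_z(p,374,101.6,.044),"lipbottom",at_z(p,374,101.6,.0415),"tail",at_z(p,366,234.9,.035))
movep([0.486,-0.165,0.24],[np.pi,0,0.156])
q=read_camera("wrist");save(q,"w2.png");np.savez("w2.npz",**{k:q[k] for k in("image","z_map","mtx","T")})
for a in outline_of("lid",q):
    m=a["region"]; c=np.argwhere(m)[:,::-1].astype(np.float32)
    pts=np.array([at_z(q,u,v,0.009)[:2] for u,v in c],np.float32)*1000
    print(a["score"],cv2.minAreaRect(pts),np.array(a["at"])*[640,400])
print(state()["t"])
E
```

```text
far [0.65789468 0.09110796 0.044     ] lip [0.65850982 0.03177604 0.044     ] lipbottom [0.65889521 0.03176227 0.0415    ] tail [ 0.65704923 -0.11888103  0.035     ]
0.6 ((343.6278076171875, -88.3188705444336), (31.529504776000977, 136.91734313964844), 73.7975082397461) [191.616  74.92 ]
0.56 ((484.75531005859375, -111.18910217285156), (41.878822326660156, 178.65980529785156), 9.067853927612305) [320.32 109.68]
4.925
```

```bash
sleep 1
```

```text
(no output)
```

View pics/w2.png

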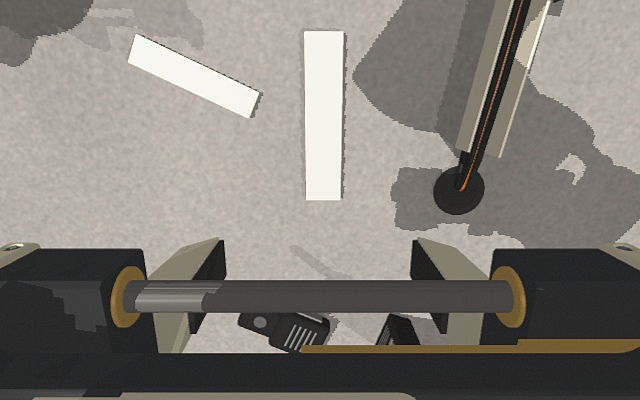

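```bash
python3 - <<'E'
from h import *
gripper_to(0.07)
movep([0.4850,-0.1110,0.10],[np.pi,0,0.158])
print(movel([0.4850,-0.1110,0.003],vel=0.12,guard=15),state()["eef_pos"])
gripper_to(0.03,25)
s=state();print(s["opening"],s["force"],s["eef_pos"])
movel([0.4850,-0.1110,0.10],vel=0.15)
s=state();print(s["opening"],s["force"],s["t"])
y=-0.07;x=.65766+.0132*y
movep([x,y,0.12],[np.pi,0,-0.0132])
q=read_camera("wrist");save(q,"w3.png");np.savez("w3.npz",**{k:q[k] for k in("image","z_map","mtx","T")})
print(state()["t"],state()["eef_pos"],q["T"][:3,3])
E
```

```text
False [ 0.48566983 -0.11138309  0.00379187]
0.03928684824863647 [ 0.49291716 -0.37440561  2.75950708] [ 0.48507357 -0.11102218  0.00314496]
0.039354502406752964 [-0.59367854  0.03594147 -1.2766096 ] 8.525
9.3167 [ 0.65497547 -0.07039385  0.11875831] [0.65768173 0.00473205 0.27555513]
```

```bash
sleep 1
```

```text
(no output)
```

View pics/w3.png

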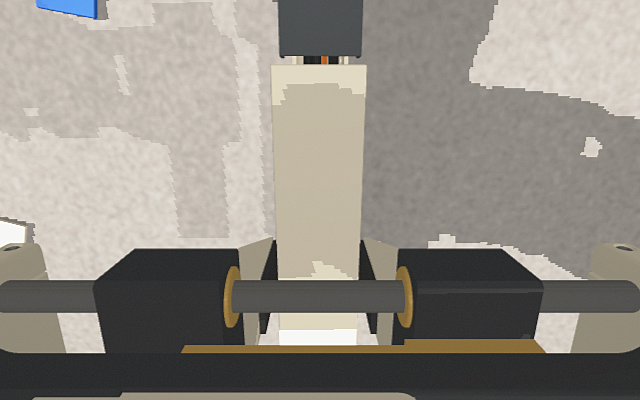

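The lid is held square: its head edge is at row 65, columns 271–366, and the cover lip is at row ~56. I'll let the arm settle, then measure the lid in the hand against the trunking.

```bash
python3 - <<'E'
from h import *
sleep(0.3)
q=read_camera("wrist");save(q,"w4.png");np.savez("w4.npz",**{k:q[k] for k in("image","z_map","mtx","T")})
s=state();print(s["t"],s["eef_pos"],s["orientation"],q["T"])
zt=s["eef_pos"][2]+0.006
g=cv2.cvtColor(q["image"],cv2.COLOR_RGB2GRAY).astype(int)
for r in(75,110,150,190,225):print(r,g[r,264:284].tolist(),g[r,352:372].tolist())
print("head",g[54:75,285],g[54:75,320],g[54:75,355]); 
z=q["z_map"];P=cloud(q);
for r in(75,120,160,200,230):print(r,P[r,290],P[r,345])
print("cover", g[20,270:290],g[20,355:372],g[48,270:290],g[48,355:372])
E
```

```text
9.6667 [ 0.65641229 -0.07038565  0.12030983] [ 3.14149411e+00 -1.81143077e-04 -1.36691706e-02] [[ 9.99906627e-01 -1.29459316e-02 -4.37487102e-03  6.58293101e-01]
 [-1.36519108e-02 -9.60455867e-01 -2.78097379e-01  4.35292636e-03]
 [-6.01640895e-04  2.78131138e-01 -9.60542924e-01  2.77575065e-01]
 [ 0.00000000e+00  0.00000000e+00  0.00000000e+00  1.00000000e+00]]
75 [187, 188, 191, 195, 197, 198, 179, 198, 216, 218, 216, 217, 217, 216, 216, 217, 216, 217, 215, 215] [218, 216, 216, 216, 215, 217, 216, 217, 216, 217, 215, 217, 218, 224, 162, 132, 136, 138, 138, 140]
110 [190, 190, 190, 186, 187, 185, 184, 173, 175, 184, 187, 184, 184, 185, 183, 185, 185, 187, 186, 184] [185, 185, 184, 184, 185, 186, 185, 185, 184, 186, 186, 187, 181, 143, 131, 136, 139, 140, 139, 141]
150 [190, 194, 194, 193, 191, 188, 182, 183, 169, 169, 183, 186, 185, 184, 185, 184, 184, 185, 185, 184] [185, 184, 187, 185, 184, 183, 184, 185, 184, 188, 183, 157, 135, 134, 139, 139, 138, 138, 138, 135]
190 [190, 189, 187, 185, 185, 185, 188, 188, 191, 183, 175, 182, 185, 185, 185, 184, 183, 184, 184, 187] [184, 184, 185
[... 563 characters left out ...]
0.64680476 0.0143436  0.12413521] [0.66955125 0.01397049 0.1250975 ]
120 [ 0.64614385 -0.00387336  0.12403049] [ 0.66980075 -0.00421307  0.12371033]
160 [ 0.64551151 -0.02120294  0.12388397] [ 0.66989973 -0.02147259  0.12424757]
200 [ 0.64494323 -0.03936822  0.12495501] [ 0.67003458 -0.03985905  0.12442452]
230 [ 0.64440296 -0.05402071  0.12475845] [ 0.67015211 -0.05449292  0.12442808]
cover [194 192 192 189 195 180 106  71  79  81  80  80  80  81  81  79  78  81
  81  82] [ 82  78  79  72  97 139 144 141 140 137 136 138 139 136 137 138 136] [189 191 193 190 186 192 153  93  74  78  75  79  82  79  80  80  79  81
  80  78] [ 79  80  73  87 133 144 137 137 137 135 136 137 136 134 137 138 137]
```

```bash
python3 - <<'E'
from h import *
q=dict(np.load("w4.npz"))
for z in(.1263,):
  M=[]
  for r,l,rr in((75,270.8,366.1),(110,271.8,365.0),(150,273.0,363.4),(190,274.,361.9),(225,275.3,360.2)):
    a=at_z(q,l,r,z);b=at_z(q,rr,r,z);M.append((a+b)/2);print(r,b[0]-a[0],M[-1][:2])
  M=np.array(M);print(np.polyfit(M[:,1],M[:,0],1))
  print("head",[at_z(q,c,64.6,z)[:2] for c in(285,320,355)])
for r,l,rr in((20,276.,360.),(48,276.5,359.3)):
    a=at_z(q,l,r,.044);b=at_z(q,rr,r,.044);print("cov",b[0]-a[0],(a+b)[:2]/2)
print("lip",at_z(q,310,55.6,.044))
E
```

```text
75 0.03897866276422857 [0.65860221 0.01404334]
110 0.0391503053802541 [6.58399235e-01 1.83296183e-04]
150 0.03918482996878503 [ 0.65809149 -0.01660278]
190 0.039355956181428065 [ 0.65774108 -0.03449413]
225 0.03914063018347946 [ 0.65742365 -0.0511445 ]
[0.01830409 0.65837374]
head [array([0.64508002, 0.01820838]), array([0.659285  , 0.01801366]), array([0.67348838, 0.01781897])]
cov 0.0509413132577482 [0.65891093 0.05076324]
cov 0.051249974705651846 [0.65863742 0.03507481]
lip [0.65366241 0.03077136 0.044     ]
```

Relative to the trunking, the lid is within about 0.3 mm laterally and 5 mrad in yaw, and its head is 12.6 mm short of the lip. I'll move to about 3 mm short of the lip and lower with a force guard.

```bash
cat >> h.py <<'E'
def lx(y): return .65766+.0132*y
E
python3 - <<'E'
from h import *
y=-0.0608
movel([lx(y)+.0003,y,0.055],vel=0.12)
sleep(0.2)
hit=movel([lx(y)+.0003,y,0.0325],vel=0.03,guard=4)
s=state();print(hit,s["eef_pos"],s["force"],s["moment"],s["opening"],s["t"])
q=read_camera("wrist");save(q,"w5.png");np.savez("w5.npz",**{k:q[k] for k in("image","z_map","mtx","T")})
q=read_camera("scene");save(q,"s5.png",(220,180,400,320),4)
E
```

```text
True [ 0.65676399 -0.06069486  0.03415179] [-0.10959902  0.2228497   4.80816388] [-0.02388264 -0.0091731  -0.00013776] 0.03965173286605857 11.225
```

```bash
sleep 1
```

```text
(no output)
```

View pics/w5.png

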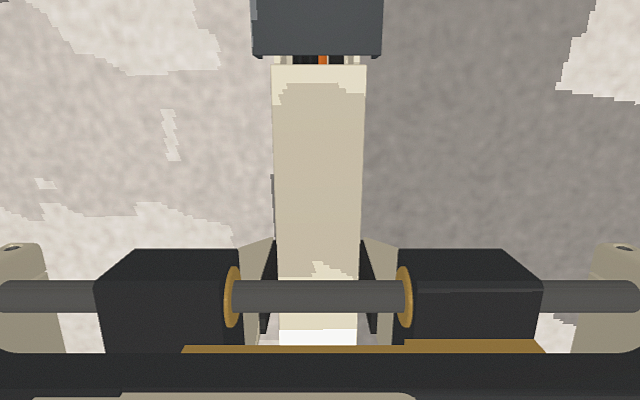

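View pics/s5.png

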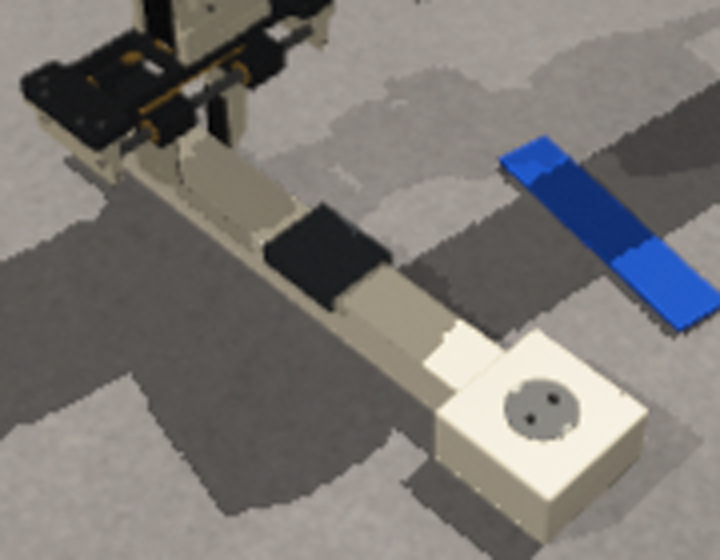

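The contact height of 0.034 shows the plate on the rims with the ribs inside the channel. The head edge is at row 65, just short of the lip at row 56. Now I'll slide it in.

```bash
python3 - <<'E'
from h import *
movel([lx(-.0608)-.0001,-.0608,0.0346],vel=0.02)
s=state();print(s["eef_pos"],s["force"])
y=-.0235
hit=movel([lx(y)-.0004,y,0.0346],vel=0.03,guard=5)
s=state();print(hit,s["eef_pos"],s["force"],s["moment"],s["opening"],s["t"])
q=read_camera("wrist");save(q,"w6.png");np.savez("w6.npz",**{k:q[k] for k in("image","z_map","mtx","T")})
q=read_camera("scene");save(q,"s6.png",(220,180,400,320),4)
E
```

```text
[ 0.65665303 -0.06077286  0.03425409] [-0.66156649 -0.07030432  1.31871689]
True [ 0.65676036 -0.02773361  0.03422668] [ 0.2340627  -2.31424134  3.71511083] [-0.22389624 -0.20809425 -0.00804053] 0.03901857917310548 12.5917
```

```bash
sleep 1
```

```text
(no output)
```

View pics/w6.png

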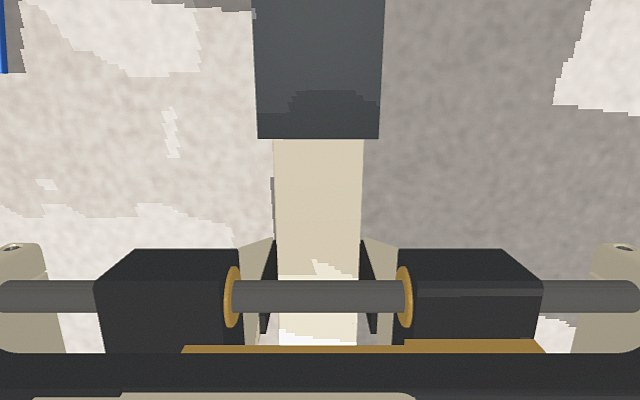

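View pics/s6.png

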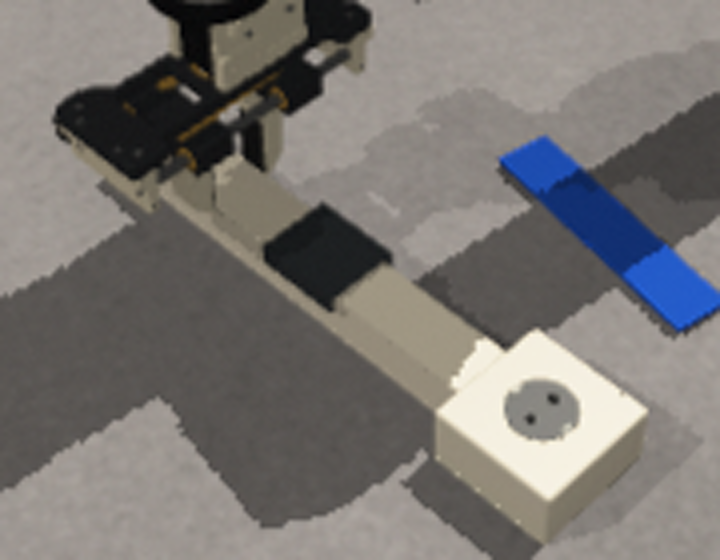

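The stop came at y=-0.0277, where the butt was predicted (-0.0278), and the head is under the cover. I'll nudge once more to confirm the butt, then release, rise and check.

```bash
python3 - <<'E'
from h import *
y=-.0245
hit=movel([lx(y)-.0004,y,0.0342],vel=0.02,guard=7)
s=state();print(hit,s["eef_pos"],s["force"],s["opening"],s["t"])
y=s["eef_pos"][1]
movel([lx(y)-.0003,y,0.0335],vel=0.02)
s=state();print(s["eef_pos"],s["force"])
gripper_to(0.06)
y=s["eef_pos"][1]-.002
movel([lx(y),y,0.09],vel=0.15)
gripper_to(0.0,10)
movep([.60,-.06,.26],[np.pi,0,0])
sleep(.2)
s=state();print(s["t"],s["opening"])
q=read_camera("wrist");save(q,"w7.png",(300,20,440,250),2.5);np.savez("w7.npz",**{k:q[k] for k in("image","z_map","mtx","T")})
q=read_camera("top");save(q,"t7.png",(210,110,430,200),3.6)
E
```

```text
True [ 0.6569125  -0.0277836   0.03422185] [-0.56238332 -1.09801003  3.08090647] 0.039353347490668864 12.9
[ 0.6569759  -0.02777175  0.03421517] [-2.06066703 -1.50637069  6.6366816 ]
16.25 0.000290393088445622
```

```bash
sleep 1
```

```text
(no output)
```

View pics/w7.png

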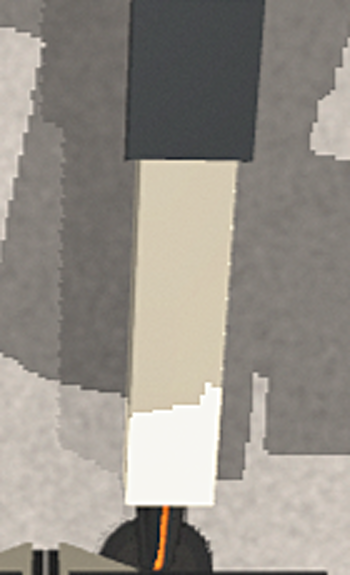

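View pics/t7.png

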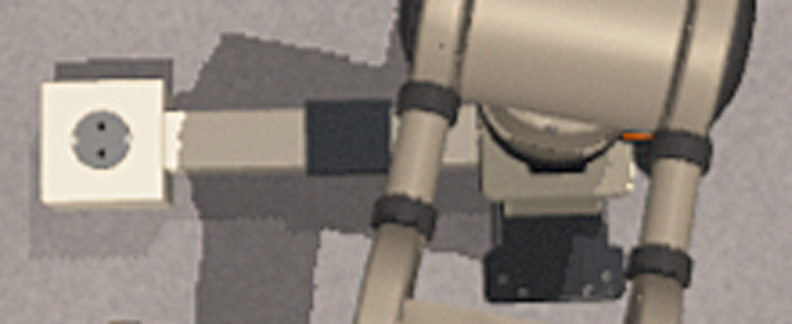

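The lid lies on the trunking. Its head is under the cover at crop row 160 and its tail is at crop row 505, by the open end. I'll measure the exposed length, which should be 150 mm, along with centring and flatness.

```bash
python3 - <<'E'
from h import *
p=dict(np.load("w7.npz"))
g=cv2.cvtColor(p["image"],cv2.COLOR_RGB2GRAY).astype(int)
print("tail",[g[214:232,c].tolist() for c in(355,368,380)]);print("lip",[g[76:92,c].tolist() for c in(360,375,390)])
for r in(95,130,170,210):print(r,g[r,344:362].tolist(),g[r,378:400].tolist())
P=cloud(p)
for r in(95,130,170,210):print(np.nanmean(P[r-4:r+5,362:378,2]))
print("coverz",np.nanmean(P[40:75,360:390,2]))
E
```

```text
tail [[246, 246, 246, 246, 246, 246, 250, 255, 120, 16, 28, 44, 49, 40, 43, 46, 45, 44], [246, 246, 246, 246, 246, 246, 249, 255, 125, 33, 41, 47, 50, 51, 53, 56, 55, 56], [246, 246, 246, 246, 246, 246, 247, 253, 215, 186, 195, 201, 202, 198, 192, 187, 185, 173]]
lip [[72, 73, 73, 70, 71, 71, 62, 76, 213, 208, 205, 204, 203, 204, 204, 202], [69, 69, 70, 69, 69, 71, 64, 47, 214, 209, 204, 201, 203, 203, 203, 203], [69, 69, 68, 71, 70, 72, 64, 51, 169, 209, 205, 203, 203, 202, 204, 203]]
95 [112, 112, 110, 108, 110, 107, 108, 107, 107, 117, 131, 137, 201, 209, 204, 205, 203, 204] [203, 204, 201, 203, 203, 201, 202, 202, 203, 203, 204, 202, 202, 201, 202, 209, 149, 121, 125, 129, 126, 129]
130 [107, 106, 109, 109, 108, 108, 107, 103, 123, 129, 182, 203, 205, 202, 202, 203, 203, 202] [201, 203, 203, 201, 201, 203, 201, 200, 201, 201, 202, 202, 208, 179, 131, 118, 120, 121, 122, 126, 131, 127]
170 [112, 109, 109, 108, 108, 107, 117, 131, 146, 194, 205, 203, 199, 202, 202, 201, 200, 201] [205, 201, 202, 203, 201, 202, 200, 202, 203, 205, 192, 142, 123, 130, 130, 132, 131, 129, 126, 127, 126, 123]
210 [188, 185, 189, 172, 162, 194, 211, 250, 248, 246, 246, 246, 246, 246, 246, 246, 246, 246] [246, 246, 246, 246, 246, 246, 249, 253, 174, 103, 113, 119, 120, 124, 126, 129, 129, 128, 119, 189, 201, 195]
0.03822011934723248
0.038228919091366866
0.03819120091118067
0.038202988059335787
coverz 0.04312648279068434
```

```bash
python3 - <<'E'
from h import *
p=dict(np.load("w7.npz"))
t=at_z(p,368,222.0,.039);l=at_z(p,375,83.6,.044);print(t,l,"exposed",l[1]-t[1])
for r,a,b in((95,355.7,394.2),(130,353.8,391.5),(170,352.4,388.7),(210,350.3,386.2)):
    A=at_z(p,a,r,.039);B=at_z(p,b,r,.039);m=(A+B)/2;print(B[0]-A[0],m[:2],"off",m[0]-lx(m[1]))
E
```

```text
[ 0.65696209 -0.11861017  0.039     ] [0.65728723 0.03109076 0.044     ] exposed 0.14970092727496118
0.03967346256884119 [0.65849931 0.02015136] off 0.0005733123423916631
0.03991269972416822 [ 0.65769762 -0.01533989] off 0.00024010266204821384
0.039671274518638944 [ 0.65730372 -0.058356  ] off 0.00041402176730598317
0.04054330017844765 [ 0.6566574  -0.10424237] off 0.00037340331864255116
```

The exposed length is 149.7 mm, so the lid is fully butted. It sits level, 0.4 mm off centre. Now I'll press at its middle with closed fingers.

```bash
python3 - <<'E'
from h import *
y=-.035;x=lx(y)+.0003
movep([x,y,0.075],[np.pi,0,-0.0132]);sleep(.2)
f0=state()["force"][2]
hit=movel([x,y,0.034],vel=0.03,guard=8)
s=state();print(hit,s["eef_pos"],s["force"],f0,s["t"])
z=s["eef_pos"][2]
for i in range(12):
    f=state()["force"][2]-f0
    if f>18: break
    z-=0.0005
    movel([x,y,z],vel=0.02); sleep(.15)
    s=state();print(round(z,4),s["eef_pos"],s["force"])
sleep(.5)
s=state();print(s["force"],s["eef_pos"],s["t"])
q=read_camera("wrist");save(q,"w8.png")
q=read_camera("scene");save(q,"s8.png",(180,120,400,320),3)
q=read_camera("top")
for n in("handheld","microphone","screwdriver"):print(n,[np.round(np.array(a["at"])*[640,400]) for a in outline_of(n,q)[:1]])
E
```

```text
True [ 0.65735377 -0.03497203  0.03931008] [-0.79081344 -0.76422781  5.81203593] 0.24380006760096246 18.4333
0.0388 [ 0.65786684 -0.03503731  0.03931182] [-1.03006291 -0.5231187   5.40086374]
0.0383 [ 0.65784037 -0.03505499  0.03928635] [-1.9677072  -0.57144882  7.65453943]
0.0378 [ 0.65784633 -0.03506177  0.03925852] [-3.58917949  0.87255083 11.25012086]
0.0373 [ 0.65786359 -0.03504791  0.03924357] [-4.40648555 -0.09535367 13.50041897]
0.0368 [ 0.65788045 -0.03505029  0.03920799] [-5.79928195e+00 -1.45302272e-03  1.69200740e+01]
0.0363 [ 0.65788288 -0.03503409  0.03916353] [-6.78179481  0.65536216 18.46837688]
[-7.63724386  0.02618069 18.66900151] [ 0.65788811 -0.03502623  0.03919292] 21.3333
handheld [array([483., 153.])]
microphone [array([479., 214.])]
screwdriver [array([167., 242.])]
```

```bash
sleep 1
```

```text
(no output)
```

View pics/w8.png

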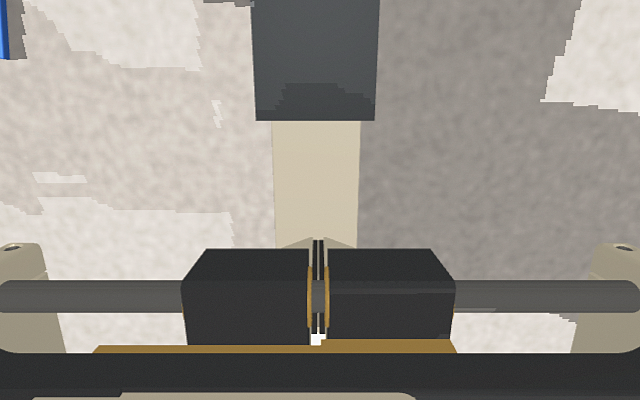

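View pics/s8.png

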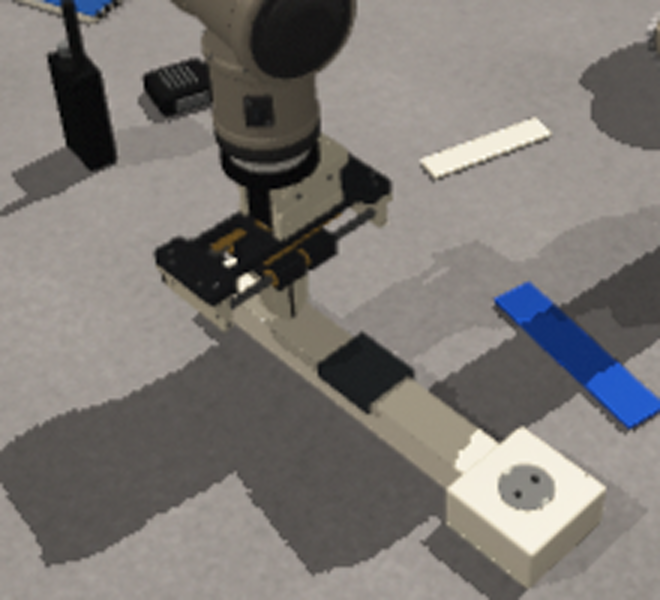

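The lid is pressed with 18.7 N and the cover is lying down. There is also a 7.6 N sideways force, so I'll relieve it before handing in.

```bash
python3 - <<'E'
from h import *
y=-.035;x=lx(y)+.0003
for dx in(.0005,.001,.0015):
    movel([x-dx,y,.0362],vel=0.02);sleep(.15)
    s=state();print(dx,s["eef_pos"],s["force"])
    if s["force"][0]>-3.5:break
sleep(.3);s=state();print(s["force"],s["eef_pos"],s["t"])
q=read_camera("wrist");save(q,"w9.png");
a,b=q["image"],None
g=cv2.cvtColor(q["image"],cv2.COLOR_RGB2GRAY).astype(int)
for r,z,L,R in((60,.044,(245,270),(365,390)),(150,.039,(262,285),(348,370)),(200,.039,(262,285),(348,370))):
    d=np.abs(np.diff(g[r]));l=L[0]+d[L[0]:L[1]].argmax()+.5;rr=R[0]+d[R[0]:R[1]].argmax()+.5
    A=at_z(q,l,r,z);B=at_z(q,rr,r,z);m=(A+B)/2;print(r,B[0]-A[0],m[:2],m[0]-lx(m[1]))
E
```

```text
0.0005 [ 0.65789511 -0.03507634  0.03919696] [-5.73741952  0.62550929 18.80753565]
0.001 [ 0.65784639 -0.03504403  0.03919061] [-4.4706361   1.8953631  17.87030164]
0.0015 [ 0.65782595 -0.03505508  0.03920357] [-1.74566092  1.0540497  14.7424609 ]
[-1.9948281   1.62611167 16.06731708] [ 0.65783229 -0.03506434  0.03920983] 23.1333
60 0.05052703231205202 [0.65854023 0.0553388 ] 0.00014976207649564088
150 0.03969195752890753 [0.65837304 0.01800154] 0.00047541505479264945
200 0.03946075671262772 [ 0.65802701 -0.00546551] 0.0004391550738775951
```

```bash
python3 - <<'E'
from h import *
y=-.035;x=lx(y)+.0003
movel([x-.0017,y,.0353],vel=0.02);sleep(.4)
s=state();print(s["force"],s["eef_pos"],s["t"])
q=read_camera("wrist");P=cloud(q);print("cover z",np.nanmean(P[10:40,290:340,2]),np.nanmean(P[90:112,290:340,2]),"lid z",np.nanmean(P[140:220,290:340,2]))
sign_off()
E
```

```text
[-4.24912833  1.37704923 21.09906748] [ 0.65784203 -0.03507472  0.03915958] 23.8333
cover z 0.04321410538529757 0.04316408283254174 lid z 0.0382256338561539
the job is handed in; nothing more can be done
```

The larger white lid now closes the open stretch of trunking. I handed the job in with closed fingers still pressing it down at mid-length with about 21 N, at t ≈ 24 s.

I gripped the lid across its width and lowered it so its ribs sat in the channel. I then slid it under the joint cover until it met the fitted lid, released it and pressed it down.

What the last checks showed:
- **Butted:** a force stop came at y = -0.0277, where I predicted the joint (-0.0278). The exposed length before pressing was 149.7 mm against the expected 150.
- **Flat and centred:** heights measured along the lid before pressing agreed to within 0.1 mm. It sits about 0.4 mm off the centreline.
- **Cover down:** its top measured the same height at both ends, so it is not prised up.
- **Depth readings:** these read about 0.8 mm low on both the lid and the cover, which is within the camera's calibration.
- **Other items:** in the top view taken during pressing, the radio, microphone and screwdriver were within 3 pixels of where they started. I never touched them.

One check was not ideal: a sideways force of about 4 N remained on the fingers at the end. I had reduced it from 7.6 N, and it did not move the lid.

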